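# Try the pupils' log-slice combination lock

## Task

Try out the combination lock the pupils built: with the fingertips, gently press down the metal plunger in the middle of the small log slice, then the one on the middle-sized slice, then the one on the large slice, and last the bar key on the wooden console. Each key stays down once pressed; press none before its turn. Press lightly from above, do not lift or shift the slices, and leave everything else on the table where it is.

Things in the scene. Friction and masses are not known exactly. Their poses are not given: they have to be found in the camera images.
- small_slice: the small log slice that carries a plunger: loose round disc of wood, 60 mm across, 24 mm thick, lying flat; a 32 mm black collar stands 5 mm proud of its middle. Origin at the centre of its underside, z up
- small_top (a point): centre of the flat top of that slice's aluminium plunger: upright cylinder 22 mm across in the middle of the slice, top 45 mm above the table when up and 37 mm when fully down (still 8 mm above the collar); this point moves with it
- small_key (a joint): travel of that plunger, m: 0 is up, 0.008 is fully down against a rubber stop that gives about 2 to 3 mm more at 6 N and 5 mm at 15 N and pushes the key back to about 0.0085 when let go. It slides straight down against about 2.5 N of friction, has no return spring and stays where it is left; 0.004 or more counts as down
- middle_slice: the middle log slice that carries a plunger: loose round disc of wood, 85 mm across, 24 mm thick, lying flat; a 32 mm black collar stands 5 mm proud of its middle. Origin at the centre of its underside, z up
- middle_top (a point): centre of the flat top of that slice's aluminium plunger: upright cylinder 22 mm across in the middle of the slice, top 45 mm above the table when up and 37 mm when fully down (still 8 mm above the collar); this point moves with it
- middle_key (a joint): travel of that plunger, m: 0 is up, 0.008 is fully down against a rubber stop that gives about 2 to 3 mm more at 6 N and 5 mm at 15 N and pushes the key back to about 0.0085 when let go. It slides straight down against about 2.5 N of friction, has no return spring and stays where it is left; 0.004 or more counts as down
- large_slice: the large log slice that carries a plunger: loose round disc of wood, 110 mm across, 24 mm thick, lying flat; a 32 mm black collar stands 5 mm proud of its middle. Origin at the centre of its underside, z up
- large_top (a point): centre of the flat top of that slice's aluminium plunger: upright cylinder 22 mm across in the middle of the slice, top 45 mm above the table when up and 37 mm when fully down (still 8 mm above the collar); this point moves with it
- large_key (a joint): travel of that plunger, m: 0 is up, 0.008 is fully down against a rubber stop that gives about 2 to 3 mm more at 6 N and 5 mm at 15 N and pushes the key back to about 0.0085 when let go. It slides straight down against about 2.5 N of friction, has no return spring and stays where it is left; 0.004 or more counts as down
- console: plywood console box with grey top plate, fixed to the table, 90 (own x) by 150 (own y) by 45 mm high; origin at the centre of its underside
- bar_top (a point): centre of the flat top of the console's aluminium bar key, 22 mm (console x) by 64 mm (console y), top 65 mm above the table when up and 57 mm when fully down (9 mm above its black surround); this point moves with it
- bar_key (a joint): travel of the bar key, m: 0 is up, 0.008 is fully down against a rubber stop that gives about 2 to 3 mm more at 6 N and 5 mm at 15 N and pushes the key back to about 0.0085 when let go; friction about 2.5 N, no return spring, stays where it is left; 0.004 or more counts as down
- mug_a: bystander, loose: yellow mug, 80 mm across, 65 mm high, handle on its own +y side; origin at the centre of its underside
- mug_b: bystander, loose: second yellow mug, same size; origin at the centre of its underside
- plain_slice: bystander, loose: bare log slice without any plunger, 64 mm across, 24 mm thick; origin at the centre of its underside
- glue: bystander, loose: white glue bottle, 36 mm across, 85 mm high; origin at the centre of its underside
- screwdriver: bystander, loose: screwdriver lying on the left; origin on its underside
- tip_cleaner: bystander, loose: round steel tin with brass wool, 72 mm across, 50 mm high; origin at the centre of its underside
- jar: bystander, loose: glass jar with steel lid, 60 mm across, 80 mm high; origin at the centre of its underside
Not all that is in view belongs to the job. What is shaped like the large_slice but turquoise is not meant.

How it is judged:
On the way, in this order (a step that is already met when the one before it is completed fails the run):
1. the small slice's plunger is down (value of joint small_key above 0.004 m), for 0.05 s.
2. the middle slice's plunger is down (value of joint middle_key above 0.004 m), for 0.05 s.
3. the large slice's plunger is down (value of joint large_key above 0.004 m), for 0.05 s.
4. the console's bar key is down (value of joint bar_key above 0.004 m), for 0.05 s.
At the end, for the whole second after the job is handed in: all three plungers and the bar key are down by more than 4 mm of their 8 mm, pressed in the order small, middle, large, bar; the slices lie flat, at rest, within 20 mm of where they started, and the bystanders within 25 mm of theirs (value of joint each of small_key, middle_key, large_key, bar_key above 0.004 m and distance of each of small_slice, middle_slice, large_slice from where it was at the start of the episode below 0.02 m and angle between each of small_slice, middle_slice, large_slice's own z axis and vertical below 0.1 rad and linear speed of each of small_slice, middle_slice, large_slice below 0.02 m/s and distance of each of mug_a, mug_b, plain_slice, glue, screwdriver, tip_cleaner, jar from where it was at the start of the episode below 0.025 m); the robot touches nothing.
It fails at once if a key pressed before its turn ((value of joint middle_key above 0.002 m and value of joint small_key below 0.004 m) or (value of joint large_key above 0.002 m and value of joint middle_key below 0.004 m) or (value of joint bar_key above 0.002 m and value of joint large_key below 0.004 m)).
It fails at once if pressed hard: more than 25 N on a slice or the console (contact force between any of the fingers, the arm and small_slice above 25 N or contact force between any of the fingers, the arm and middle_slice above 25 N or contact force between any of the fingers, the arm and large_slice above 25 N or contact force between any of the fingers, the arm and console above 25 N).
It fails at once if a slice lifted more than 12 mm or tipped more than 0.25 rad (height (world z) of any of small_slice, middle_slice, large_slice above 0.012 m or angle between any of small_slice, middle_slice, large_slice's own z axis and vertical above 0.25 rad).
It fails at once if a slice shifted more than 20 mm (distance of any of small_slice, middle_slice, large_slice from where it was at the start of the episode above 0.02 m).
It fails at once if a bystander moved more than 25 mm (distance of any of mug_a, mug_b, plain_slice, glue, screwdriver, tip_cleaner, jar from where it was at the start of the episode above 0.025 m).
It also fails if it takes over 54 s, if anything falls off the work surface, if the arm or the gripper's body presses on something with over 40 N, if the wrist force passes 120 N, or if a joint passes its speed limit or range.

## Robot

A 7-joint arm with a two-finger parallel gripper is mounted at the origin on the work surface. World frame = base frame: x ahead of the robot, y to its left, z up, the work surface at z = 0. Lengths are in m, angles in rad, forces in N, time in s.
With the tool pointing down it reaches from about 0.35 to 0.9 m from the base axis. Payload 8.1 kg.
Tool frame: the origin (TCP) lies midway between the tips of the shut fingers; the grasp point (between the pads) lies 19 mm behind it; z points along the fingers, x is the direction in which the jaws open and shut, and the axes are right-handed (so a half turn about z gives the same grasp; the last joint's range is limited). The gripper opens to 92 mm and grips with 3 to 60 N. Pads are 19 mm wide; open, the fingers measure 130 mm over their backs; the gripper's body (75 mm by 190 mm) begins 47 mm behind the grasp point.
Start: joints at [-0.103, 0.434, 0.025, 1.573, -0.012, 1.134, -0.075], TCP at [0.625, -0, 0.227] pointing down, gripper open.
Joint ranges: [-2.62, 2.62], [-0.44, 2.09], [-1.27, 1.32], [0.08, 2.57], [-1.32, 4.46], [0.12, 2], [-2.74, 2.74]. Speed limits (rad/s): [2.22, 2.22, 3.01, 3.01, 3.14, 3.14, 3.14].

## Interface

Orientations are given as a rotation vector (axis times angle).
In Python, from cell import arm gives the robot as it stands.
- The arm moves only by the tool jog_arm, never from a script. Its argument "commands" is a list of rows, each an object with "translation": the shift along the tool's x, y, z in mm, a list of three; "turn": the turn, a rotation vector about the tool's x, y, z in rad, a list of three. A call has 1 to 12 rows; each row is the pose to reach, as a shift and turn from the pose commanded when the call began, along the tool's axes at that moment; what a row does not reach only later rows make up. A row lasts 1/12 s, in which the tool goes at most 41.7 mm and 7.16 degrees, less where a joint would pass 70% of its speed; a pose out of reach is approached as far as the arm can. A call with a gripper value outside its range is refused whole. "claw" is the closure, from -1 (fully open) to 1 (shut), so that 0 is half open, set as the call begins (left out, the last holds). The fingers move at their own pace and stop on an object; "grip_force" is the grip in N (left out, the last holds). Time passes only in rows, so rows that repeat a pose let the fingers close. It gives the time, the measured TCP pose, the force and the opening at its end, in the units of the state.
- arm.observe(): the state, without advancing time (a new reading comes with each control period).
- arm.get_image(name): name is "scene" or "side" or "wrist"; returns the picture (400x640x3 uint8, blue, green, red); there is no depth.
- arm.camera_info(name): a dict with "vertical_fov" (degrees; the focal length in pixels is half the picture's height over the tangent of half this angle, whatever the lens; pixels are square), "cx", "cy" (the principal point, pixels), "eye" and "rotation" of the camera in the world. Camera axes: x right, y up, looking along -z (the intrinsics and any distortion apply to the point x, -y, -z); pixel columns grow to the right and rows downward; lengths in m; the calibration is good to about 2 mm. A picture is of the moment at which its call begins: read the wrist's pose just before it. camera_info takes no time and is no camera call; for the wrist camera it gives the pose at the moment of the call.
- arm.sign_off(): hands the job in, once; it reports no verdict.
Trained networks look in the newest picture that a camera, given by its name, has taken for a name from the list of things; names that differ only in an ending like _2 or _b are one class to them, and where a whole thing is asked for, a point or a joint stands for the part that bears it (a point fixed in the world has none). Each returns a list of dicts, best first, with "confidence" (0 to 1); they miss things now and then, are a little off and sometimes report something else, mostly with a low value. They report only what shows in the picture. A call takes as long as a camera call. They do not tell look-alikes from the thing itself.
- arm.trace(camera, query): "region" (400x640 bool, what is visible of it) and "box" ([left, top, width, height] in pixels, round what is visible of it).
- arm.landmark_of(camera, query): "at" ([column, row] in pixels: a listed point, or the origin of a listed thing).
The state is a dict: "clock": time; "joints": joint angles; "dq": joint speeds; "joint_efforts": joint torques, N m; "position": TCP position; "ee_rot": TCP orientation; "force": force on the tool from outside, world axes, zero at the start; "ft_torque": the same for the moment, N m; "width": opening from 0.0 (shut) to 1.0 (fully open).
Only numpy, scipy, OpenCV 4.12 (cv2) and the standard library are available. Lean on these libraries where they do the work, as an engineer would, in place of code of your own. Each camera call takes 0.05 s, during which the arm holds its last target. There are 200 camera calls.

## Working session

There is one attempt and no reset: what is moved stays moved. The work goes in short steps, Python scripts to look and compute and a tool call to move; the robot and the scene stay as the last step left them, time stands still between calls to the robot, and variables do not carry over. Pictures are saved under pics/ and viewed, about 8 in all and at most 12, crops included, and the job is handed in when it is done.

Besides the shell and the picture viewer there is one more tool, called after "Request:" as name(argument=value, ...) on one line, values as JSON. jog_arm: Moves the arm, as the interface text tells. Its arguments: {"type":"object","properties":{"commands":{"type":"array","items":{"type":"object","properties":{"translation":{"type":"array","items":{"type":"number"}},"turn":{"type":"array","items":{"type":"number"}}}}},"claw":{"type":"number"},"grip_force":{"type":"number"}},"required":["commands"]}

```bash
mkdir -p pics; cat > h.py <<'E'
from cell import arm
import numpy as np, cv2
def ray(name,px,info=None):
    i=info or arm.camera_info(name); f=200/np.tan(np.radians(i["vertical_fov"])/2)
    R=np.array(i["rotation"]); 
    if R.shape!=(3,3): R=cv2.Rodrigues(R.astype(float))[0]
    p=np.array([px],float).reshape(1,1,2); K=np.array([[f,0,i["cx"]],[0,f,i["cy"]],[0,0,1]])
    d=np.array(i.get("distortion",np.zeros(5)),float).ravel() 
    u=cv2.undistortPoints(p,K,d)[0,0]
    return np.array(i["eye"]),R@np.array([u[0],-u[1],-1])
def atz(name,px,z,info=None):
    e,d=ray(name,px,info); return e+d*(z-e[2])/d[2]
Z=dict(small_top=.045,middle_top=.045,large_top=.045,bar_top=.065)
E
python3 - <<'E'
from h import *
print(arm.camera_info("scene"),arm.camera_info("side"),arm.camera_info("wrist"))
for n in["scene","side"]:
    im=arm.get_image(n); cv2.imwrite(f"pics/{n}0.png",im)
    for q,z in Z.items():
        for r in arm.landmark_of(n,q)[:3]: print(n,q,np.round(r["at"]),round(r["confidence"],2),np.round(atz(n,r["at"],z),3))
s=arm.observe();print(s)
E
```

```text
{'vertical_fov': 42.004472907923876, 'cx': 317.3429044490742, 'cy': 205.28932727087405, 'eye': array([1.47221855, 0.63752622, 1.12829921]), 'rotation': array([0.4534588 , 0.89780302, 2.01098712])} {'vertical_fov': 42.971813236908694, 'cx': 312.61672999020004, 'cy': 193.87772197901268, 'eye': array([ 0.14868157, -0.8311333 ,  1.01629948]), 'rotation': array([ 0.74305633, -0.16836716, -0.38665492])} {'vertical_fov': 58.575259119084144, 'cx': 318.862931426593, 'cy': 199.53977661061947, 'eye': array([0.62368915, 0.07978647, 0.38383046]), 'rotation': array([-0.29881285,  0.0018247 , -0.00110692])}
scene small_top [425. 231.] 0.63 [0.423 0.282 0.045]
scene middle_top [331. 203.] 0.41 [ 0.47  -0.014  0.045]
scene middle_top [237. 216.] 0.23 [ 0.675 -0.219  0.045]
scene large_top [232. 165.] 0.62 [ 0.492 -0.4    0.045]
scene large_top [279. 128.] 0.5 [ 0.23  -0.398  0.045]
scene bar_top [305. 236.] 0.7 [0.645 0.011 0.065]
side small_top [245. 143.] 0.59 [0.428 0.265 0.045]
side small_top [334. 135.] 0.4 [0.681 0.2   0.045]
side middle_top [290. 207.] 0.38 [ 0.457 -0.016  0.045]
side large_to
[... 214 characters left out ...]
, 'joints': array([-0.10260049,  0.434522  ,  0.02499436,  1.57322904, -0.01159257,
        1.133989  , -0.07509951]), 'dq': array([ 1.74672009e-04, -9.46523620e-04,  9.47067108e-05, -1.40776055e-03,
       -7.23043877e-04,  5.24365076e-04, -7.75983109e-04]), 'joint_efforts': array([-1.22890444e-03, -6.67150283e+01,  9.82367769e-01, -3.14574265e+01,
       -6.07940624e-02,  3.38490203e-02,  7.66028649e-06]), 'position': array([ 6.25000330e-01, -2.68565942e-05,  2.26716844e-01]), 'ee_rot': array([ 3.14157544e+00, -1.19314611e-04, -1.53394936e-06]), 'force': array([ 0.72545214,  0.06156066, -0.41470852]), 'ft_torque': array([ 0.00533784,  0.03273264, -0.00583607]), 'width': 0.9968849155786569}
```

View pics/scene0.png

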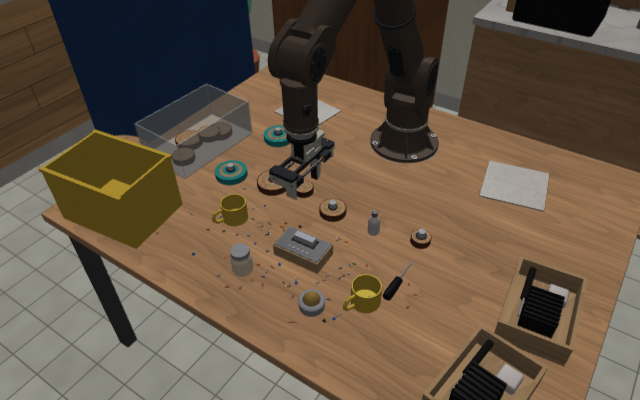

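View pics/side0.png

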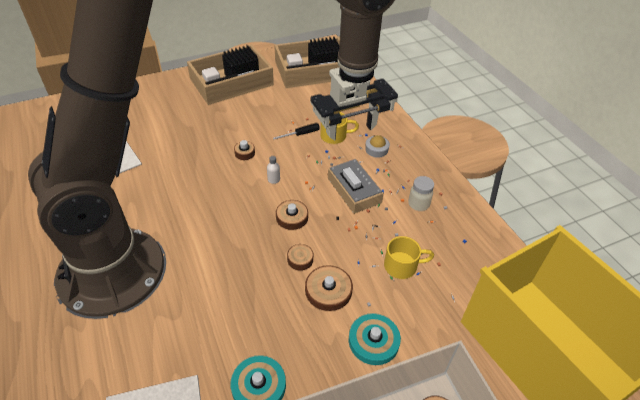

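The pictures show:
- **Small slice:** plunger at about scene (421,234), side (243,145).
- **Middle slice:** plunger at about scene (333,205), side (291,209).
- **Large slice:** side (328,283), brown wood. The gripper mostly hides it in the scene view.
- **Look-alikes:** turquoise discs at side (375,335) and (258,379), not meant. The bare slice at side (300,256) has no plunger.
- **Bar key:** side (352,178).

I'll confirm these in one crop and triangulate them.

```bash
python3 - <<'E'
from h import *
im=cv2.imread("pics/side0.png"); cv2.imwrite("pics/crop1.png",cv2.resize(im[120:320,215:415],(800,600)[:1]*0+(600,600),interpolation=cv2.INTER_CUBIC))
for n,a,b,z in[("small",(422,232),(243,144),.045),("mid",(333,203),(291,208),.045),("large",None,(328,282),.045),("bar",(305,238),(352,177),.065)]:
    print(n,a and np.round(atz("scene",a,z),3),np.round(atz("side",b,z),3))
E
```

```text
small [0.431 0.276 0.045] [0.422 0.264 0.045]
mid [ 0.466 -0.009  0.045] [ 0.457 -0.02   0.045]
large None [ 0.45  -0.26   0.045]
bar [0.652 0.017 0.065] [0.641 0.003 0.065]
```

View pics/crop1.png

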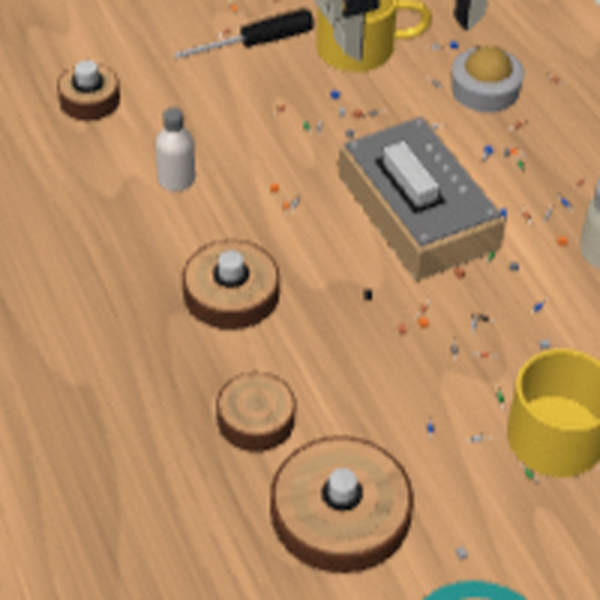

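Request:
jog_arm(commands=[{"translation": [-30, -40, 0]}, {"translation": [-60, -80, 0]}, {"translation": [-80, -110, 0]}, {"translation": [-100, -140, 0]}, {"translation": [-120, -170, 0]}, {"translation": [-145, -200, 0]}, {"translation": [-170, -230, 0]}, {"translation": [-190, -260, 0]}, {"translation": [-200, -275, 0]}, {"translation": [-200, -275, 0]}, {"translation": [-200, -275, 0]}, {"translation": [-200, -275, 0]}], claw=1)

```text
schema error: expected keys translation, turn
```

The crop shows plunger tops at side pixels of about small (244,143), middle (292,206) and large (329,279), the last on the brown 110 mm disc. The bar is at (352,177). Every row needs a "turn" key.

Request:
jog_arm(commands=[{"translation": [-30, -40, 0], "turn": [0, 0, 0]}, {"translation": [-60, -80, 0], "turn": [0, 0, 0]}, {"translation": [-80, -110, 0], "turn": [0, 0, 0]}, {"translation": [-100, -140, 0], "turn": [0, 0, 0]}, {"translation": [-120, -170, 0], "turn": [0, 0, 0]}, {"translation": [-145, -200, 0], "turn": [0, 0, 0]}, {"translation": [-170, -230, 0], "turn": [0, 0, 0]}, {"translation": [-190, -260, 0], "turn": [0, 0, 0]}, {"translation": [-200, -270, 0], "turn": [0, 0, 0]}, {"translation": [-200, -270, 0], "turn": [0, 0, 0]}, {"translation": [-200, -270, 0], "turn": [0, 0, 0]}, {"translation": [-200, -270, 0], "turn": [0, 0, 0]}], claw=1)

```text
clock: 1.5
position: [0.4258, 0.2691, 0.2268]
ee_rot: [3.141, -0.002, 0.001]
force: [0.5, 0.5, -0.2]
width: 0.177
```

```bash
cat > look.py <<'E'
from h import *
import sys
q,tag=sys.argv[1:3]; z=Z[q]
s=arm.observe(); print(np.round(s["position"],4),np.round(s["ee_rot"],4),np.round(s["force"],2),s["width"],s["clock"])
i=arm.camera_info("wrist"); im=arm.get_image("wrist")
for r in arm.landmark_of("wrist",q)[:3]:
    p=atz("wrist",r["at"],z,i); print(np.round(r["at"],1),round(r["confidence"],2),np.round(p,4),"delta mm",np.round(1000*(p-s["position"]),1))
    cv2.drawMarker(im,tuple(int(round(v)) for v in r["at"]),(0,0,255),0,8)
# pixel of grid: print image->plane mapping for manual use
for px in[(318,100),(318,200),(318,300)]: print(px,np.round(atz("wrist",px,z,i),4))
cv2.imwrite(f"pics/{tag}.png",im)
E
python3 look.py small_top w1
```

```text
[0.4258 0.2691 0.2268] [ 3.1412e+00 -1.9000e-03  1.0000e-03] [ 0.51  0.49 -0.18] 0.17682289025296016 1.5
[320.  170.5] 0.55 [0.4259 0.2737 0.045 ] delta mm [   0.     4.7 -181.8]
(318, 100) [0.4241 0.3398 0.045 ]
(318, 200) [0.4238 0.2437 0.045 ]
(318, 300) [0.4235 0.1294 0.045 ]
```

View pics/w1.png

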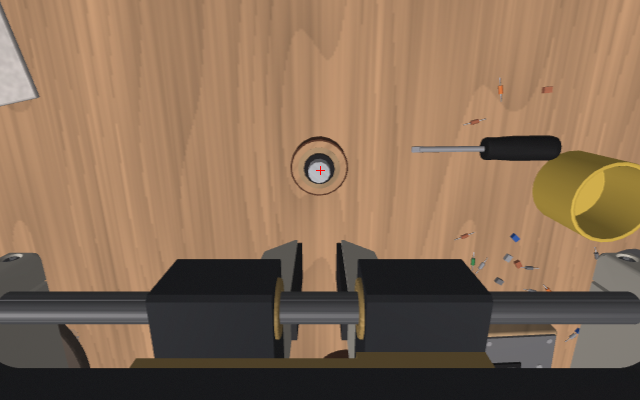

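The wrist view has the small plunger at (320,171). This puts it at (0.426, 0.274), close to the mean of the two fixed cameras. Next I move over it and down to about 72 mm.

Request:
jog_arm(commands=[{"translation": [0, -5, 20], "turn": [0, 0, 0]}, {"translation": [0, -5, 45], "turn": [0, 0, 0]}, {"translation": [0, -5, 70], "turn": [0, 0, 0]}, {"translation": [0, -5, 95], "turn": [0, 0, 0]}, {"translation": [0, -5, 115], "turn": [0, 0, 0]}, {"translation": [0, -5, 130], "turn": [0, 0, 0]}, {"translation": [0, -5, 140], "turn": [0, 0, 0]}, {"translation": [0, -5, 150], "turn": [0, 0, 0]}, {"translation": [0, -5, 155], "turn": [0, 0, 0]}, {"translation": [0, -5, 155], "turn": [0, 0, 0]}, {"translation": [0, -5, 155], "turn": [0, 0, 0]}])

```text
clock: 2.52
position: [0.4254, 0.275, 0.072]
ee_rot: [-3.141, 0.001, -0.001]
force: [-0.4, 0.4, 0.6]
width: 0.005
```

```bash
python3 look.py small_top w2
```

```text
[0.4254 0.275  0.072 ] [-3.1414e+00  7.0000e-04 -6.0000e-04] [-0.37  0.38  0.56] 0.004988825741456588 2.5167
[319.9 244.1] 0.85 [0.4248 0.2716 0.045 ] delta mm [ -0.6  -3.4 -27. ]
(318, 100) [0.4239 0.35   0.045 ]
(318, 200) [0.4238 0.2977 0.045 ]
(318, 300) [0.4237 0.2355 0.045 ]
```

View pics/w2.png

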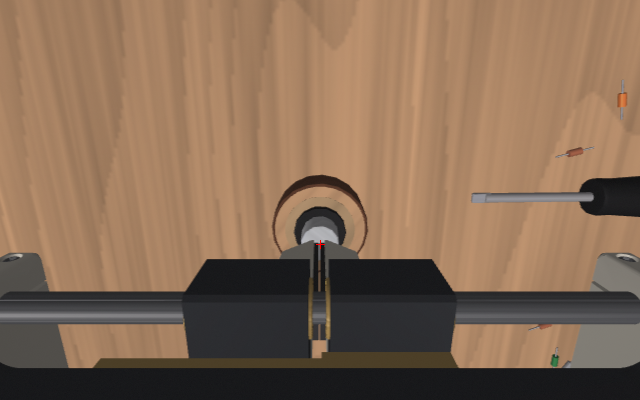

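The tips are above the plunger, off by no more than 3 mm. I press in small increments to z ≈ 36 mm.

Request:
jog_arm(commands=[{"translation": [0, 1, 10], "turn": [0, 0, 0]}, {"translation": [0, 1.5, 20], "turn": [0, 0, 0]}, {"translation": [0, 1.5, 24], "turn": [0, 0, 0]}, {"translation": [0, 1.5, 26], "turn": [0, 0, 0]}, {"translation": [0, 1.5, 28], "turn": [0, 0, 0]}, {"translation": [0, 1.5, 30], "turn": [0, 0, 0]}, {"translation": [0, 1.5, 32], "turn": [0, 0, 0]}, {"translation": [0, 1.5, 34], "turn": [0, 0, 0]}, {"translation": [0, 1.5, 35], "turn": [0, 0, 0]}, {"translation": [0, 1.5, 36], "turn": [0, 0, 0]}, {"translation": [0, 1.5, 36], "turn": [0, 0, 0]}, {"translation": [0, 1.5, 36], "turn": [0, 0, 0]}])

```text
clock: 3.62
position: [0.425, 0.2735, 0.0361]
ee_rot: [-3.142, 0.0, -0.0]
force: [-3.4, -2.1, 8.3]
width: -0.002
```

The tips reached 36 mm with 8 N, so the key is against its stop. I lift and go to the middle slice at about (0.462, -0.014).

Request:
jog_arm(commands=[{"translation": [0, 0, -10], "turn": [0, 0, 0]}, {"translation": [0, 0, -40], "turn": [0, 0, 0]}, {"translation": [0, 0, -80], "turn": [0, 0, 0]}, {"translation": [0, 0, -120], "turn": [0, 0, 0]}, {"translation": [0, 20, -150], "turn": [0, 0, 0]}, {"translation": [5, 55, -160], "turn": [0, 0, 0]}, {"translation": [10, 95, -160], "turn": [0, 0, 0]}, {"translation": [15, 135, -160], "turn": [0, 0, 0]}, {"translation": [20, 175, -160], "turn": [0, 0, 0]}, {"translation": [25, 210, -160], "turn": [0, 0, 0]}, {"translation": [30, 245, -160], "turn": [0, 0, 0]}, {"translation": [36, 275, -160], "turn": [0, 0, 0]}])

```text
clock: 4.62
position: [0.461, -0.004, 0.1966]
ee_rot: [3.142, -0.002, 0.002]
force: [0.9, 0.7, 0.5]
width: 0.002
```

Request:
jog_arm(commands=[{"translation": [0, 12, 0], "turn": [0, 0, 0]}, {"translation": [0, 12, 0], "turn": [0, 0, 0]}, {"translation": [0, 12, 0], "turn": [0, 0, 0]}])

```text
clock: 4.87
position: [0.4612, -0.0138, 0.1962]
ee_rot: [-3.141, 0.003, -0.002]
force: [0.6, -0.5, 0.2]
width: 0.002
```

```bash
python3 look.py middle_top w3; python3 - <<'E'
from h import *
im=arm.get_image("side"); a=cv2.imread("pics/side0.png")[120:165,220:270]; b=im[120:165,220:270]
w=cv2.imread("pics/w3.png")
c=cv2.resize(np.hstack([a,b]),(640,288),interpolation=cv2.INTER_CUBIC)
cv2.imwrite("pics/c3.png",cv2.resize(np.vstack([w,c]),(557,599)))
E
```

```text
[ 0.4612 -0.0138  0.1962] [-3.1412e+00  2.9000e-03 -1.5000e-03] [ 0.57 -0.47  0.23] 0.00158463578358288 4.8667
[315.9 182.6] 0.59 [ 0.4575 -0.0132  0.045 ] delta mm [  -3.7    0.6 -151.2]
(318, 100) [0.4597 0.0579 0.045 ]
(318, 200) [ 0.4593 -0.0295  0.045 ]
(318, 300) [ 0.4589 -0.1335  0.045 ]
```

View pics/c3.png

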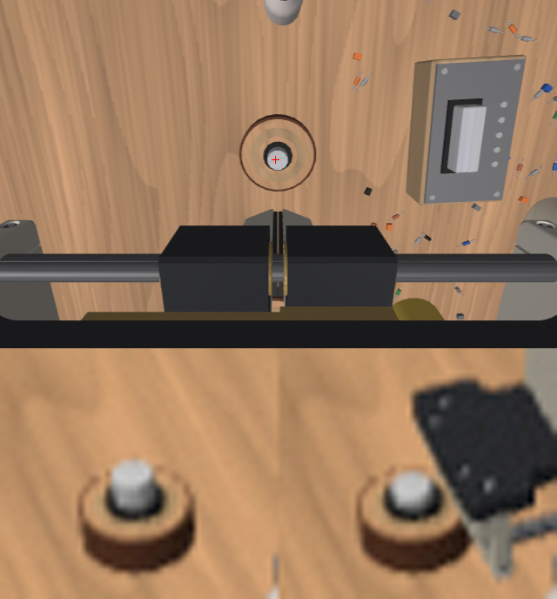

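The lower crop shows the small plunger now clearly lower, with its slice unmoved. The middle plunger is about 2 mm to −x of the TCP, so I go down over it.

Request:
jog_arm(commands=[{"translation": [-2.5, 0, 20], "turn": [0, 0, 0]}, {"translation": [-2.5, 0, 45], "turn": [0, 0, 0]}, {"translation": [-2.5, 0, 70], "turn": [0, 0, 0]}, {"translation": [-2.5, 0, 95], "turn": [0, 0, 0]}, {"translation": [-2.5, 0, 115], "turn": [0, 0, 0]}, {"translation": [-2.5, 0, 125], "turn": [0, 0, 0]}, {"translation": [-2.5, 0, 130], "turn": [0, 0, 0]}, {"translation": [-2.5, 0, 136], "turn": [0, 0, 0]}, {"translation": [-2.5, 0, 136], "turn": [0, 0, 0]}, {"translation": [-2.5, 0, 136], "turn": [0, 0, 0]}])

```text
clock: 5.85
position: [0.4589, -0.0131, 0.0601]
ee_rot: [-3.141, -0.001, -0.001]
force: [0.9, -0.1, 0.4]
width: 0.005
```

```bash
python3 look.py middle_top w4
```

```text
[ 0.4589 -0.0131  0.0601] [-3.1414e+00 -9.0000e-04 -9.0000e-04] [ 0.95 -0.13  0.41] 0.0050750211215421495 5.85
[321.  249.7] 0.64 [ 0.4588 -0.0144  0.045 ] delta mm [ -0.   -1.3 -15.1]
(318, 100) [0.4573 0.0622 0.045 ]
(318, 200) [0.4573 0.0132 0.045 ]
(318, 300) [ 0.4572 -0.045   0.045 ]
```

Request:
jog_arm(commands=[{"translation": [0, 0.5, 8], "turn": [0, 0, 0]}, {"translation": [0, 0.5, 12], "turn": [0, 0, 0]}, {"translation": [0, 0.5, 14], "turn": [0, 0, 0]}, {"translation": [0, 0.5, 16], "turn": [0, 0, 0]}, {"translation": [0, 0.5, 18], "turn": [0, 0, 0]}, {"translation": [0, 0.5, 20], "turn": [0, 0, 0]}, {"translation": [0, 0.5, 22], "turn": [0, 0, 0]}, {"translation": [0, 0.5, 23], "turn": [0, 0, 0]}, {"translation": [0, 0.5, 24], "turn": [0, 0, 0]}, {"translation": [0, 0.5, 24], "turn": [0, 0, 0]}, {"translation": [0, 0.5, 24], "turn": [0, 0, 0]}])

```text
clock: 6.87
position: [0.4583, -0.0141, 0.0359]
ee_rot: [3.142, -0.0, -0.0]
force: [-3.7, -0.2, 8.2]
width: 0.003
```

Request:
jog_arm(commands=[{"translation": [0, 0, -10], "turn": [0, 0, 0]}, {"translation": [0, 0, -40], "turn": [0, 0, 0]}, {"translation": [0, 0, -80], "turn": [0, 0, 0]}, {"translation": [0, 0, -120], "turn": [0, 0, 0]}, {"translation": [0, 20, -150], "turn": [0, 0, 0]}, {"translation": [0, 55, -160], "turn": [0, 0, 0]}, {"translation": [0, 95, -160], "turn": [0, 0, 0]}, {"translation": [0, 135, -160], "turn": [0, 0, 0]}, {"translation": [0, 175, -160], "turn": [0, 0, 0]}, {"translation": [0, 210, -160], "turn": [0, 0, 0]}, {"translation": [0, 235, -160], "turn": [0, 0, 0]}, {"translation": [0, 242, -160], "turn": [0, 0, 0]}])

```text
clock: 7.87
position: [0.4576, -0.2612, 0.1958]
ee_rot: [3.139, -0.009, 0.001]
force: [1.2, 0.0, -0.3]
width: 0.009
```

Request:
jog_arm(commands=[{"translation": [0, 0, 0], "turn": [0, 0, 0]}, {"translation": [0, 0, 0], "turn": [0, 0, 0]}, {"translation": [0, 0, 0], "turn": [0, 0, 0]}])

```text
clock: 8.12
position: [0.4588, -0.2542, 0.1955]
ee_rot: [-3.141, -0.003, 0.0]
force: [0.2, 0.9, 0.6]
width: 0.004
```

```bash
python3 look.py large_top w5; python3 - <<'E'
from h import *
im=arm.get_image("side"); im2=arm.get_image("scene")
a=cv2.imread("pics/side0.png")[185:230,265:315]; b=im[185:230,265:315]
w=cv2.imread("pics/w5.png")
c=cv2.resize(np.hstack([a,b,im2[180:225,310:360]]),(640,200),interpolation=cv2.INTER_CUBIC)
cv2.imwrite("pics/c5.png",np.vstack([w,c]))
E
```

```text
[ 0.4588 -0.2542  0.1955] [-3.1406e+00 -3.2000e-03  2.0000e-04] [0.16 0.95 0.65] 0.00361740663921203 8.1167
[315.8 185. ] 0.86 [ 0.4549 -0.2555  0.045 ] delta mm [  -4.    -1.4 -150.5]
[ 92.1 327.9] 0.64 [ 0.227  -0.4059  0.045 ] delta mm [-231.8 -151.8 -150.5]
(318, 100) [ 0.4568 -0.1823  0.045 ]
(318, 200) [ 0.4568 -0.2696  0.045 ]
(318, 300) [ 0.4568 -0.3732  0.045 ]
```

View pics/c5.png

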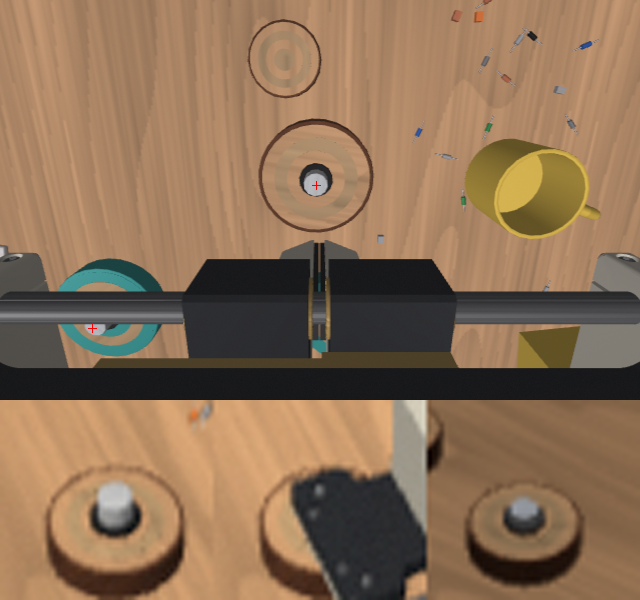

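The wrist view shows the brown large slice with its plunger at (316,185). The turquoise look-alike is at (92,328), and the middle plunger is short, so it is down. I descend on the brown one.

Request:
jog_arm(commands=[{"translation": [-3.5, 1, 20], "turn": [0, 0, 0]}, {"translation": [-3.5, 1, 45], "turn": [0, 0, 0]}, {"translation": [-3.5, 1, 70], "turn": [0, 0, 0]}, {"translation": [-3.5, 1, 95], "turn": [0, 0, 0]}, {"translation": [-3.5, 1, 115], "turn": [0, 0, 0]}, {"translation": [-3.5, 1, 125], "turn": [0, 0, 0]}, {"translation": [-3.5, 1, 130], "turn": [0, 0, 0]}, {"translation": [-3.5, 1, 136], "turn": [0, 0, 0]}, {"translation": [-3.5, 1, 136], "turn": [0, 0, 0]}, {"translation": [-3.5, 1, 136], "turn": [0, 0, 0]}])

```text
clock: 9.15
position: [0.4555, -0.2572, 0.0604]
ee_rot: [3.141, -0.0, 0.002]
force: [-0.2, -0.5, 0.6]
width: 0.008
```

```bash
python3 look.py large_top w6
```

```text
[ 0.4555 -0.2572  0.0604] [ 3.1412e+00 -0.0000e+00  1.5000e-03] [-0.18 -0.48  0.55] 0.007539034821334342 9.15
[318.2 244.4] 0.92 [ 0.454  -0.2555  0.045 ] delta mm [ -1.5   1.6 -15.4]
(318, 100) [ 0.454  -0.1819  0.045 ]
(318, 200) [ 0.4539 -0.2309  0.045 ]
(318, 300) [ 0.4538 -0.2892  0.045 ]
```

Request:
jog_arm(commands=[{"translation": [0, -1, 8], "turn": [0, 0, 0]}, {"translation": [0, -1, 12], "turn": [0, 0, 0]}, {"translation": [0, -1, 14], "turn": [0, 0, 0]}, {"translation": [0, -1, 16], "turn": [0, 0, 0]}, {"translation": [0, -1, 18], "turn": [0, 0, 0]}, {"translation": [0, -1, 20], "turn": [0, 0, 0]}, {"translation": [0, -1, 22], "turn": [0, 0, 0]}, {"translation": [0, -1, 23], "turn": [0, 0, 0]}, {"translation": [0, -1, 24], "turn": [0, 0, 0]}, {"translation": [0, -1, 24], "turn": [0, 0, 0]}, {"translation": [0, -1, 24], "turn": [0, 0, 0]}])

```text
clock: 10.17
position: [0.4549, -0.2559, 0.036]
ee_rot: [-3.141, 0.0, 0.0]
force: [-2.9, 1.9, 7.4]
width: 0.005
```

Request:
jog_arm(commands=[{"translation": [0, 0, -10], "turn": [0, 0, 0]}, {"translation": [0, 0, -40], "turn": [0, 0, 0]}, {"translation": [0, 0, -80], "turn": [0, 0, 0]}, {"translation": [0, 0, -120], "turn": [0, 0, 0]}, {"translation": [0, 0, -155], "turn": [0, 0, 0]}, {"translation": [15, -25, -170], "turn": [0, 0, 0]}, {"translation": [40, -55, -170], "turn": [0, 0, 0]}, {"translation": [60, -85, -170], "turn": [0, 0, 0]}, {"translation": [80, -115, -170], "turn": [0, 0, 0]}, {"translation": [100, -145, -170], "turn": [0, 0, 0]}, {"translation": [120, -175, -170], "turn": [0, 0, 0]}, {"translation": [145, -205, -170], "turn": [0, 0, 0]}])

```text
clock: 11.17
position: [0.6003, -0.0498, 0.2065]
ee_rot: [3.141, -0.001, 0.001]
force: [1.7, -1.1, -0.5]
width: 0.006
```

```bash
python3 -c "
from h import *
print(arm.observe()['position'])"
```

```text
[ 0.60034917 -0.04983777  0.20652962]
```

Request:
jog_arm(commands=[{"translation": [20, -30, 0], "turn": [0, 0, 0]}, {"translation": [40, -55, 0], "turn": [0, 0, 0]}, {"translation": [46, -60, 0], "turn": [0, 0, 0]}, {"translation": [46, -60, 0], "turn": [0, 0, 0]}, {"translation": [46, -60, 0], "turn": [0, 0, 0]}, {"translation": [46, -60, 0], "turn": [0, 0, 0]}])

```text
clock: 11.67
position: [0.6454, 0.0069, 0.2059]
ee_rot: [3.14, -0.003, -0.0]
force: [0.3, 0.4, -0.8]
width: 0.007
```

```bash
python3 look.py bar_top w7; python3 - <<'E'
from h import *
im=arm.get_image("side"); im2=arm.get_image("scene")
a=cv2.imread("pics/side0.png")[258:303,300:355]; b=im[258:303,300:355]
w=cv2.imread("pics/w7.png")
c=cv2.resize(np.hstack([a,b,im2[160:205,250:305]]),(640,200),interpolation=cv2.INTER_CUBIC)
cv2.imwrite("pics/c7.png",np.vstack([w,c]))
E
```

```text
[0.6454 0.0069 0.2059] [ 3.1404e+00 -3.4000e-03 -3.0000e-04] [ 0.27  0.37 -0.76] 0.006900870525001305 11.6667
[318.2 183.7] 0.6 [0.6436 0.0089 0.065 ] delta mm [  -1.8    2.  -140.9]
(318, 100) [0.6437 0.0786 0.065 ]
(318, 200) [ 0.6434 -0.0059  0.065 ]
(318, 300) [ 0.6429 -0.1065  0.065 ]
```

View pics/c7.png

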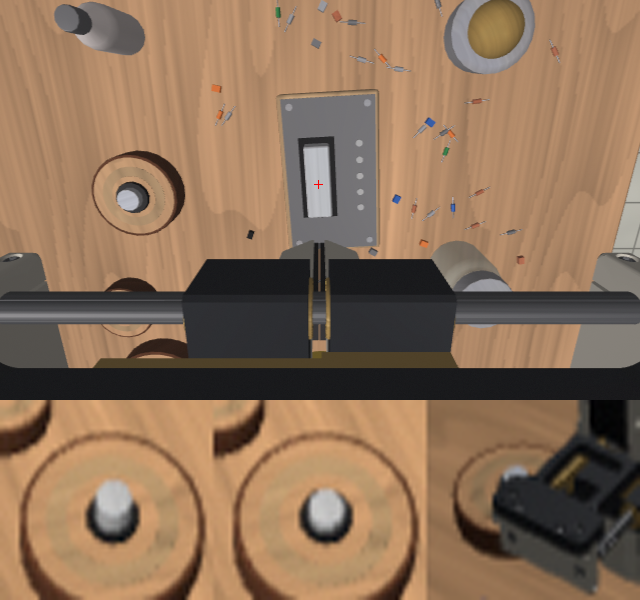

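The large plunger is down (crop) and its slice is unmoved. The bar is centred at (318,183), 2 mm off, so I press it last.

Request:
jog_arm(commands=[{"translation": [-1.5, -2, 20], "turn": [0, 0, 0]}, {"translation": [-1.5, -2, 45], "turn": [0, 0, 0]}, {"translation": [-1.5, -2, 70], "turn": [0, 0, 0]}, {"translation": [-1.5, -2, 95], "turn": [0, 0, 0]}, {"translation": [-1.5, -2, 110], "turn": [0, 0, 0]}, {"translation": [-1.5, -2, 120], "turn": [0, 0, 0]}, {"translation": [-1.5, -2, 126], "turn": [0, 0, 0]}, {"translation": [-1.5, -2, 126], "turn": [0, 0, 0]}, {"translation": [-1.5, -2, 126], "turn": [0, 0, 0]}])

```text
clock: 12.62
position: [0.645, 0.0108, 0.0805]
ee_rot: [-3.142, 0.001, -0.002]
force: [-0.3, -0.3, 0.8]
width: 0.005
```

Request:
jog_arm(commands=[{"translation": [0, 0, 8], "turn": [0, 0, 0]}, {"translation": [0, 0, 12], "turn": [0, 0, 0]}, {"translation": [0, 0, 14], "turn": [0, 0, 0]}, {"translation": [0, 0, 16], "turn": [0, 0, 0]}, {"translation": [0, 0, 18], "turn": [0, 0, 0]}, {"translation": [0, 0, 20], "turn": [0, 0, 0]}, {"translation": [0, 0, 22], "turn": [0, 0, 0]}, {"translation": [0, 0, 23], "turn": [0, 0, 0]}, {"translation": [0, 0, 24], "turn": [0, 0, 0]}, {"translation": [0, 0, 24], "turn": [0, 0, 0]}, {"translation": [0, 0, 24], "turn": [0, 0, 0]}])

```text
clock: 13.53
position: [0.6445, 0.011, 0.0562]
ee_rot: [-3.142, 0.0, -0.0]
force: [-3.3, -0.0, 7.8]
width: 0.002
```

Request:
jog_arm(commands=[{"translation": [0, 0, -10], "turn": [0, 0, 0]}, {"translation": [0, 0, -40], "turn": [0, 0, 0]}, {"translation": [0, 0, -80], "turn": [0, 0, 0]}, {"translation": [0, 0, -120], "turn": [0, 0, 0]}, {"translation": [0, 0, -155], "turn": [0, 0, 0]}, {"translation": [0, 0, -180], "turn": [0, 0, 0]}, {"translation": [0, 0, -190], "turn": [0, 0, 0]}, {"translation": [0, 0, -190], "turn": [0, 0, 0]}, {"translation": [0, 0, -190], "turn": [0, 0, 0]}])

```text
clock: 14.28
position: [0.6444, 0.011, 0.2454]
ee_rot: [-3.142, 0.0, -0.0]
force: [-1.5, 0.1, -0.7]
width: 0.005
```

```bash
python3 - <<'E'
from h import *
im=arm.get_image("side"); s=arm.get_image("scene"); a=cv2.imread("pics/side0.png")
r=lambda x:cv2.resize(x,(400,300),interpolation=cv2.INTER_CUBIC)
cv2.imwrite("pics/c8.png",np.vstack([np.hstack([r(a[150:225,320:420]),r(im[150:225,320:420])]),np.hstack([r(im[120:300,210:450]),r(s[130:325,200:460])])]))
E
```

```text
(no output)
```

View pics/c8.png

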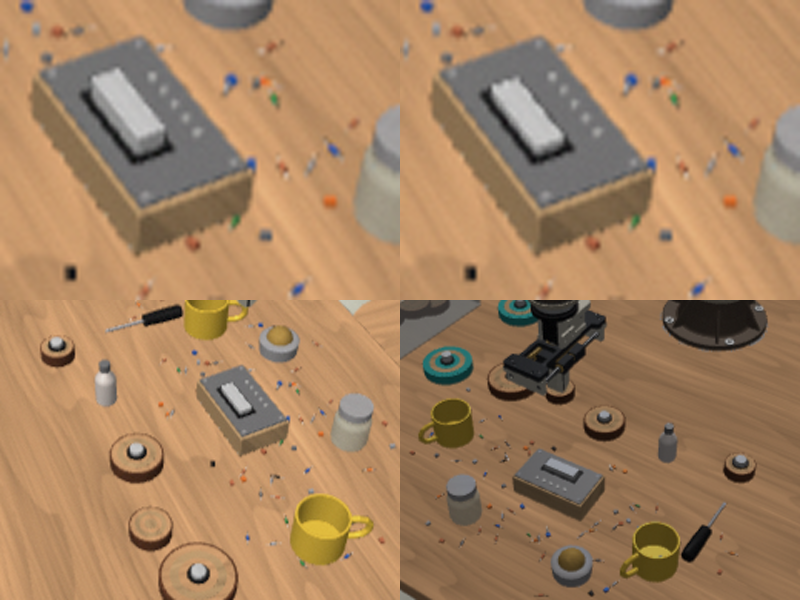

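The bar is visibly lower (top right against top left), all three plungers are short, nothing else has moved and the gripper is clear. I hand in.

```bash
python3 -c "
from cell import arm
print(arm.sign_off())"
```

```text
the job is handed in; nothing more can be done
None
```

I pressed all four keys in the order small, middle, large, bar with the closed fingertips and handed the job in at about 14.4 s. The hand-in gave no verdict.

- **Presses:** each ended with the tips about 9 mm below the key's up height, reading 7.4–8.3 N upward. That is enough to reach the rubber stop and well under the 25 N limit. The tool also read 3–4 N of sideways force during the presses.
- **Final pictures:** the last side and scene views show all three plungers and the bar visibly lowered. The slices and bystanders appear unmoved by eye; I did not measure them. The arm is clear of everything, at z ≈ 0.245 m.
- **Disagreement:** the two fixed cameras differed by 10–15 mm on key positions. I aimed with the wrist camera instead, whose repeated readings agreed to about 2 mm. I did not re-measure the bar from close up before pressing it.

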